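# Point out the child-size resuscitator and start the drill timer

## Task

Show the class the child-size kit: with the fingertips a couple of centimetres above it and without touching it, point at the middle of the barrel of the middle-sized green bag and stay there for two seconds, then point in the same way at the port of the middle-sized face mask for two seconds. Then start the drill by pressing the timer's button fully down with the fingertips, let it come back up and move clear. Do not point at the other sizes, and touch, shift or lift none of the bags, masks and bottles.

Things in the scene. Friction and masses are not known exactly. Their poses are not given: they have to be found in the camera images.
- bag_large: the largest of the three green resuscitator bags: a plump green barrel 180 mm long and 120 mm in diameter lying on its side along its own x, with a white cap at its -x end and a thin white valve tube and elbow reaching 54 mm beyond its +x end; loose; origin on the table under the middle of the barrel, z up
- bag_medium: the middle-sized of the three green resuscitator bags: a plump green barrel 145 mm long and 92 mm in diameter lying on its side along its own x, with a white cap at its -x end and a thin white valve tube and elbow reaching 54 mm beyond its +x end; loose; origin on the table under the middle of the barrel, z up
- bag_small: the smallest of the three green resuscitator bags: a plump green barrel 110 mm long and 66 mm in diameter lying on its side along its own x, with a white cap at its -x end and a thin white valve tube and elbow reaching 54 mm beyond its +x end; loose; origin on the table under the middle of the barrel, z up
- bag_large_top (a point): the top of the largest bag's barrel, at its middle, 120 mm above the table
- bag_medium_top (a point): the top of the middle-sized bag's barrel, at its middle, 92 mm above the table
- bag_small_top (a point): the top of the smallest bag's barrel, at its middle, 66 mm above the table
- mask_large: the largest of the three round face masks, lying cuff down: white cuff ring 96 mm in diameter, clear dome, upright white port 24 mm in diameter on top, 66 mm high in all; loose; origin on the table under its centre, z up
- mask_medium: the middle-sized of the three round face masks, lying cuff down: white cuff ring 72 mm in diameter, clear dome, upright white port 24 mm in diameter on top, 54 mm high in all; loose; origin on the table under its centre, z up
- mask_small: the smallest of the three round face masks, lying cuff down: white cuff ring 50 mm in diameter, clear dome, upright white port 24 mm in diameter on top, 42 mm high in all; loose; origin on the table under its centre, z up
- mask_large_port (a point): centre of the top of the largest mask's port, 66 mm above the table
- mask_medium_port (a point): centre of the top of the middle-sized mask's port, 54 mm above the table
- mask_small_port (a point): centre of the top of the smallest mask's port, 42 mm above the table
- timer: the drill timer: a white console 80 x 112 mm and 36 mm high, fixed to the table, with a black display on the -y half of its top and one big round grey button on the +y half; origin on the table under its centre; to the far left or far right of the masks
- timer_button_top (a point): centre of the top of the timer's button (38 mm in diameter), 58 mm above the table when not pressed; it is pressed straight down
- timer_button (a joint): travel of the timer's button in m: 0 = up, 0.006 = fully down; a spring returns it, about 4 N hold it fully down
- sanitizer: pump bottle, 56 mm in diameter, 150 mm high, loose, on the other side of the masks from the timer; origin under its centre
- wipes: tub of wipes, 92 mm in diameter, 190 mm high, loose, left of the bags; origin under its centre
- spray: spray bottle, 76 mm in diameter, 218 mm high, loose, right of the bags; origin under its centre

How it is judged:
By the outcome, as a careful person would: the job done as asked, in the order asked, and still so for the second after the job is handed in, with the robot touching nothing.
It also fails if it takes over 54 s, if anything falls off the work surface, if the arm or the gripper's body presses on something with over 40 N, if the wrist force passes 120 N, or if a joint passes its speed limit or range.

## Robot

A 7-joint arm with a two-finger parallel gripper is mounted at the origin on the work surface. World frame = base frame: x ahead of the robot, y to its left, z up, the work surface at z = 0. Lengths are in m, angles in degrees, forces in N, time in s.
With the tool pointing down it reaches from about 0.425 to 0.875 m from the base axis. Payload 4.7 kg.
Tool frame: the origin (TCP) lies midway between the tips of the shut fingers; the grasp point (between the pads) lies 19 mm behind it; z points along the fingers, y is the line along which they close (so a half turn about z gives the same grasp; the last joint's range is limited). The gripper opens to 87 mm and grips with 3 to 60 N. Pads are 19 mm wide; open, the fingers measure 117 mm over their backs; the gripper's body (75 mm by 190 mm) begins 51 mm behind the grasp point.
Start: joints at [-75.625, 18.392, -4.016, 83.108, 1.295, 78.541, -3.26], TCP at [0.153, 0.632, 0.223] pointing down, gripper open.
Joint ranges: [-163.93, 163.93], [-17.29, 119.83], [-79.2, 71.16], [3.27, 140.29], [-89.18, 269.18], [5.43, 117.66], [-154.24, 154.24]. Speed limits (degrees/s): [147.25, 147.25, 180, 180, 180, 180, 180].

## Interface

Orientations are given as [roll, pitch, yaw] about the fixed x, y, z axes, in that order (R = Rz(yaw) Ry(pitch) Rx(roll)).
In Python, from cell import env, viewer, boxes_of, masks_of gives the robot as it stands. The module is installed in compiled form; this text tells all that it offers.
- The arm moves only by the tool apply_moves, never from a script. Its argument "moves" is a list of rows, each a list of 7 numbers: the shift along the tool's x, y, z scaled (see below), then the turn, a rotation vector about the tool's x, y, z scaled (see below), then the opening, from 0 (shut) to 1 (fully open). A call has 1 to 20 rows; each row is the pose to reach, as a shift and turn from the pose commanded when the call began, along the tool's axes at that moment; what a row does not reach only later rows make up. The controller multiplies each number of a shift by 0.2 m and each number of a turn by 1.5 rad. A row lasts 1/10 s, in which the tool goes at most 50 mm and 8.59 degrees, less where a joint would pass 70% of its speed; a pose out of reach is approached as far as the arm can. A call with a number of a shift or a turn outside -1 to 1 is refused whole. A call with a gripper value outside its range is refused whole. The fingers move at their own pace and stop on an object; "grip_force" is the grip in N (left out, the last holds). Time passes only in rows, so rows that repeat a pose let the fingers close. It gives the time, the measured TCP pose, the force, the opening and the grip force at its end, in the units of the state.
- env.get_obs(): the state, without advancing time (a new reading comes with each control period).
- viewer.read_camera(name): name is "scene" or "top" or "wrist"; returns the picture (384x512x3 uint8, red, green, blue); there is no depth.
- viewer.get_calibration(name): a dict with "fov_y" (degrees; the focal length in pixels is half the picture's height over the tangent of half this angle, whatever the lens; pixels are square), "cx", "cy" (the principal point, pixels), "k1" (the pictures are not rectified: a ray, as slopes to the right and down, at radius r is drawn at 1 + k1 r^2 times it, then the intrinsics apply), "position" and "orientation" of the camera in the world. Camera axes: x right, y up, looking along -z (the intrinsics and any distortion apply to the point x, -y, -z); pixel columns grow to the right and rows downward; lengths in m; the calibration is good to about 2 mm. A picture is of the moment at which its call begins: read the wrist's pose just before it. get_calibration takes no time and is no camera call; for the wrist camera it gives the pose at the moment of the call.
- env.sign_off(): hands the job in; it is judged then, once.
Trained networks look in the newest picture that a camera, given by its name, has taken for a name from the list of things; names that differ only in an ending like _2 or _b are one class to them, and where a whole thing is asked for, a point or a joint stands for the part that bears it (a point fixed in the world has none). Each returns a list of dicts, best first, with "conf" (0 to 1); they miss things now and then, are a little off and sometimes report something else, mostly with a low value. They report only what shows in the picture. A call takes as long as a camera call.
- boxes_of(camera, target): "location" ([column, row] in pixels, amid what is visible of it).
- masks_of(camera, target): "pixels" (384x512 bool, what is visible of it) and "location" ([column, row] in pixels, amid what is visible of it).
The state is a dict: "time_s": time; "qpos": joint angles; "joint_velocities": joint speeds; "effort": joint torques, N m; "tool_pos": TCP position; "tool_rot": TCP orientation; "force": force on the tool from outside, world axes, zero at the start; "wrist_torque": the same for the moment, N m; "grip_width": finger opening in m; "grasp_force": force on a finger pad.
Only numpy, scipy, OpenCV 4.12 (cv2) and the standard library are available. Lean on these libraries where they do the work, as an engineer would, in place of code of your own. Each camera call takes 0.05 s, during which the arm holds its last target. There are 200 camera calls.

## Working session

There is one attempt and no reset: what is moved stays moved. The work goes in short steps, Python scripts to look and compute and a tool call to move; the robot and the scene stay as the last step left them, time stands still between calls to the robot, and variables do not carry over. Pictures are saved under pics/ and viewed, at most 10 in all, crops included, and the job is handed in when it is done.

Besides the shell and the picture viewer there is one more tool, called after "Request:" by a JSON object that holds its "api" and its "payload". apply_moves: Moves the arm, as the interface text tells. Shifts and turns lie within -1 to 1; 1 stands for 0.2 m of shift or 1.5 rad of turn. Its arguments: {"type":"object","properties":{"moves":{"type":"array","items":{"type":"array","items":{"type":"number","minimum":-1,"maximum":1}}},"grip_force":{"type":"number"}},"required":["moves"]}

```bash
mkdir -p pics
cat > h.py <<'E'
import numpy as np, cv2
from scipy.spatial.transform import Rotation as R
from cell import env, viewer, boxes_of, masks_of
def rot(o):
    o=np.array(o,float)
    return o if o.shape==(3,3) else R.from_euler('xyz',o,degrees=True).as_matrix()
def onplane(c,px,z):
    f=192/np.tan(np.radians(c['fov_y']/2)); d=(np.array(px)-[c['cx'],c['cy']])/f
    u=d.copy()
    for _ in range(30): u=d/(1+c['k1']*(u@u))
    ray=rot(c['orientation'])@np.array([u[0],-u[1],-1]); p=np.array(c['position'])
    return p+ray*(z-p[2])/ray[2]
def proj(c,P):
    f=192/np.tan(np.radians(c['fov_y']/2)); q=rot(c['orientation']).T@(np.array(P)-c['position'])
    u=np.array([q[0],-q[1]])/-q[2]; return u*(1+c['k1']*(u@u))*f+[c['cx'],c['cy']]
E
python3 - <<'E'
from h import *
s=env.get_obs(); print(s['time_s'],s['tool_pos'],s['tool_rot'])
ims=[]
for n in ('top','scene'):
    im=viewer.read_camera(n); c=viewer.get_calibration(n); print(n,c)
    cv2.imwrite(f'pics/{n}.png',im[:,:,::-1])
    for t,z in (('bag_large',.06),('bag_medium',.046),('bag_small',.033),('mask_large',.03),('mask_medium',.03),('mask_small',.02),('timer',.036),('sanitizer',.07),('wipes',.1),('spray',.1)):
        r=boxes_of(n,t)
        for d in r[:3]: print(n,t,round(d['conf'],2),np.round(d['location']),np.round(onplane(c,d['location'],z),3))
print(env.get_obs()['time_s'])
E
```

```text
0.0 [0.15244788 0.63131057 0.22146957] [-1.79891612e+02  6.77611288e-03  1.66432532e+02]
top {'fov_y': 56.949670400222864, 'cx': 255.51405852185462, 'cy': 189.26963377447476, 'k1': -0.00862634331294606, 'position': array([0.48286362, 0.00172238, 1.30910294]), 'orientation': array([  1.54638783,  -0.10990616, -88.39092876])}
top bag_large 0.66 [348. 206.] [ 0.465 -0.326  0.06 ]
top bag_large 0.61 [196. 156.] [0.629 0.213 0.06 ]
top bag_medium 0.72 [319. 154.] [ 0.649 -0.225  0.046]
top bag_medium 0.72 [213. 213.] [0.429 0.15  0.046]
top bag_small 0.81 [249. 156.] [0.637 0.027 0.033]
top bag_small 0.73 [348. 206.] [ 0.465 -0.337  0.033]
top mask_large 0.89 [247. 210.] [0.443 0.029 0.03 ]
top mask_medium 0.81 [297. 214.] [ 0.434 -0.153  0.03 ]
top mask_medium 0.37 [344. 208.] [ 0.458 -0.321  0.03 ]
top mask_small 0.65 [216. 214.] [0.425 0.143 0.02 ]
top timer 0.93 [349. 206.] [ 0.466 -0.338  0.036]
top sanitizer 0.61 [149. 202.] [0.46  0.371 0.07 ]
top wipes 0.72 [122. 167.] [0.579 0.461 0.1  ]
top spray 0.84 [396. 170.] [ 0.595 -0.48   0.1  ]
scene {'fov_y': 57.63919798939328, 'cx': 258.8613882769743, 'cy': 190.6938463545602, 'k1': -0.03509094436518038, 'position': array([0.98255884, 0.69571484, 0.64345142]), 'orientation': array([ 58.12388624,  -0.3954061 , 146.59060539])}
scene bag_large 0.72 [268. 266.] [0.628 0.206 0.06 ]
scene bag_large 0.48 [190. 190.] [ 0.644 -0.205  0.06 ]
scene bag_medium 0.75 [189. 192.] [ 0.642 -0.219  0.046]
scene bag_small 0.97 [219. 235.] [0.658 0.014 0.033]
scene mask_large 0.84 [282. 218.] [0.462 0.039 0.03 ]
scene mask_medium 0.59 [252. 191.] [ 0.456 -0.133  0.03 ]
scene mask_medium 0.2 [374. 261.] [0.378 0.314 0.03 ]
scene mask_small 0.67 [315. 236.] [0.429 0.148 0.02 ]
scene timer 0.63 [221. 170.] [ 0.479 -0.311  0.036]
scene sanitizer 0.73 [376. 261.] [0.411 0.342 0.07 ]
scene wipes 0.69 [368. 320.] [0.578 0.458 0.1  ]
scene spray 0.9 [172. 146.] [ 0.599 -0.466  0.1  ]
1.1
```

View pics/top.png

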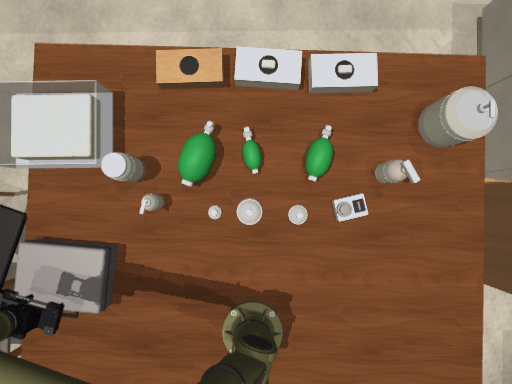

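View pics/scene.png

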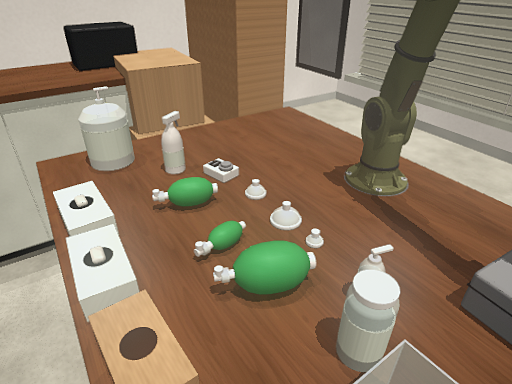

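The medium bag is in the top view at (319,158), the medium mask at (297,214) and the timer at (349,206) with its grey button on the left half. Next I'll refine these positions.

Run:
```python
from h import *
im=cv2.imread('pics/top.png'); c=viewer.get_calibration('top')
g=((im[:,:,1].astype(int)-im[:,:,2]>40)&(im[:,:,1].astype(int)-im[:,:,0]>30)).astype(np.uint8)
n,l,st,ce=cv2.connectedComponentsWithStats(g)
for i in range(1,n):
    if st[i,4]>100:
        cnt=cv2.findContours((l==i).astype(np.uint8),0,2)[0][0]
        e=cv2.fitEllipse(cnt); print(st[i],ce[i],e[1:],onplane(c,ce[i],.046))
cr=im[190:235,275:380]; cv2.imwrite('pics/crop.png',cv2.resize(cr,None,fx=7,fy=7,interpolation=2))
print(onplane(c,[297.5,214],.054),onplane(c,[345,210],.058))
s=env.get_obs(); 
for p in ([.45,.40,.35],[.60,.05,.32],[.65,-.225,.2]):
    print(p, rot(s['tool_rot']).T@(np.array(p)-s['tool_pos'])/.2)
```

```text
[ 178  133   38   50 1401] [196.46395432 157.09136331] ((33.53789520263672, 50.63379669189453), 22.272462844848633) [0.62621108 0.21470434 0.046     ]
[305 138  28  40 826] [318.54842615 157.13075061] ((24.733104705810547, 40.21273422241211), 17.77927589416504) [ 0.63844367 -0.22212913  0.046     ]
[242 140  19  30 427] [251.31850117 154.42388759] ((17.056310653686523, 29.8875789642334), 168.7381134033203) [0.64131158 0.01877224 0.046     ]
[ 0.43340185 -0.15083132  0.054     ] [ 0.45233462 -0.3178831   0.058     ]
[0.45, 0.4, 0.35] [-1.7179185  -0.77811497 -0.63704256]
[0.6, 0.05, 0.32] [-2.85744419 -2.30340235 -0.48711047]
[0.65, -0.225, 0.2] [-3.4229419  -3.58145844  0.11281449]
```

View pics/crop.png

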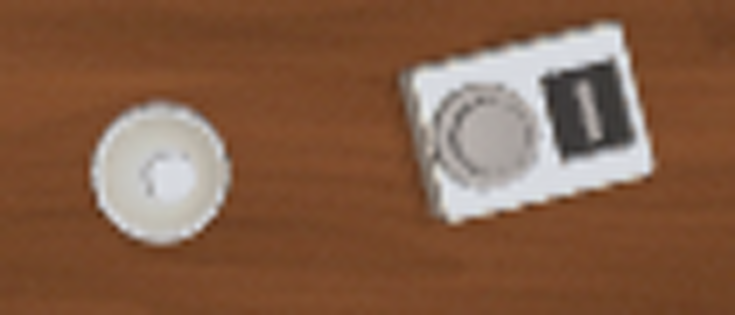

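Request:
{"api": "apply_moves", "payload": {"moves": [[0, 0, -0.3, 0, 0, 0, 0], [-0.25, -0.1, -0.5, 0, 0, 0.1, 0], [-0.5, -0.2, -0.6, 0, 0, 0.2, 0], [-0.7, -0.3, -0.6, 0, 0, 0.3, 0], [-0.85, -0.39, -0.6, 0, 0, 0.35, 0], [-0.95, -0.43, -0.6, 0, 0, 0.4, 0], [-1, -0.45, -0.6, 0, 0, 0.4, 0], [-1, -0.45, -0.6, 0, 0, 0.4, 0]]}}

```text
time_s: 1.9
tool_pos: [0.3265, 0.497, 0.3423]
tool_rot: [-180.0, -0.0, 132.0]
force: [-0.6, 0.7, 0.4]
grip_width: 0.0311
grasp_force: 0.0
```

```bash
cat >> h.py <<'E'
def to(p,s=None):
    s=s or env.get_obs(); return np.round(rot(s['tool_rot']).T@(np.array(p)-s['tool_pos'])/.2,3)
E
python3 - <<'E'
from h import *
s=env.get_obs(); print(s['time_s'],s['tool_pos'],s['tool_rot'],s['grip_width'])
for p in ([.52,.28,.33],[.60,.15,.32],[.60,.05,.32]): print(to(p,s))
c=viewer.get_calibration('top')
print(onplane(c,[298.9,214.7],.054),onplane(c,[297.7,214.3],.01),onplane(c,[344.9,208.8],.058))
E
```

```text
1.9 [0.32653699 0.49703706 0.34228906] [-1.79983025e+02 -1.37972434e-02  1.31991061e+02] 0.031132761180434756
[-1.454 -0.007  0.061]
[-2.204 -0.145  0.111]
[-2.576 -0.479  0.111]
[ 0.4310653  -0.15585174  0.054     ] [ 0.43059052 -0.15694005  0.01      ] [ 0.45655987 -0.31743818  0.058     ]
```

Request:
{"api": "apply_moves", "payload": {"moves": [[-0.25, 0, 0, 0, 0, 0.08, 0], [-0.5, 0, 0, 0, 0, 0.15, 0], [-0.75, 0, 0, 0, 0, 0.2, 0], [-1, 0, 0, 0, 0, 0.25, 0], [-1, 0, 0, 0, 0, 0.25, 0]]}}

```text
time_s: 2.4
tool_pos: [0.4639, 0.3439, 0.3423]
tool_rot: [179.9, 0.2, 110.0]
force: [0.2, 0.6, -0.3]
grip_width: 0.0016
grasp_force: 0.0
```

Run:
```python
from h import *
s=env.get_obs(); print(s['time_s'],s['tool_pos'],s['tool_rot'],s['grip_width'])
for p in ([.57,.15,.33],[.60,.0,.32],[.638,-.222,.20]): print(to(p,s))
```

```text
2.4 [0.4639101  0.34393469 0.34234591] [179.93735278   0.20142804 110.03179855] 0.0016319190091402269
[-1.092  0.166  0.066]
[-1.848  0.05   0.118]
[-2.954 -0.152  0.722]
```

Request:
{"api": "apply_moves", "payload": {"moves": [[-0.25, 0.02, 0, 0, 0, 0.08, 0], [-0.5, 0.05, 0, 0, 0, 0.15, 0], [-0.75, 0.05, 0, 0, 0, 0.2, 0], [-1, 0.05, 0, 0, 0, 0.25, 0], [-1, 0.05, 0, 0, 0, 0.25, 0]]}}

```text
time_s: 2.9
tool_pos: [0.5413, 0.1592, 0.3427]
tool_rot: [179.9, 0.2, 88.6]
force: [0.1, -0.6, 0.6]
grip_width: 0.0004
grasp_force: 0.0
```

Run:
```python
from h import *
s=env.get_obs(); print(s['time_s'],s['tool_pos'],s['tool_rot'],s['qpos'])
for p in ([.59,-.03,.33],[.61,-.1,.30],[.638,-.222,.20]): print(to(p,s))
```

```text
2.9 [0.54134585 0.15924503 0.34266371] [1.79916658e+02 1.73707600e-01 8.85580613e+01] [-42.92826516   6.03345631  26.17779165  85.01184125  -2.46672271
  89.54554105 -18.2995941 ]
[-0.94   0.267  0.067]
[-1.287  0.375  0.218]
[-1.891  0.53   0.72 ]
```

Request:
{"api": "apply_moves", "payload": {"moves": [[-0.25, 0.07, 0, 0, 0, 0, 0], [-0.5, 0.14, 0, 0, 0, 0.06, 0], [-0.75, 0.2, 0.05, 0, 0, 0.12, 0], [-0.95, 0.27, 0.1, 0, 0, 0.15, 0], [-0.95, 0.27, 0.1, 0, 0, 0.15, 0]]}}

```text
time_s: 3.4
tool_pos: [0.5904, -0.0312, 0.3206]
tool_rot: [-179.9, 0.3, 75.8]
force: [0.2, -0.8, 0.6]
grip_width: 0.0005
grasp_force: 0.0
```

Run:
```python
from h import *
s=env.get_obs(); print(s['time_s'],s['tool_pos'],s['tool_rot'],s['qpos'])
for p in ([.638,-.222,.20],[.638,-.222,.115]): print(to(p,s))
im=viewer.read_camera('wrist'); c=viewer.get_calibration('wrist')
cv2.imwrite('pics/w1.png',im[:,:,::-1])
for P in ([.638,-.222,.092],[.431,-.156,.054],[.4565,-.3175,.058]): print(proj(c,P))
```

```text
3.4 [ 0.59039786 -0.03119715  0.32064986] [-179.93329318    0.26857199   75.75018131] [-30.14208277  10.54118339  35.75035593  83.79429322  -5.88572445
  87.73874261  -8.85838851]
[-0.863  0.466  0.607]
[-0.861  0.467  1.032]
[324.20464857 286.47323182]
[174.76934998 263.22721274]
[220.22873269 347.40153625]
```

View pics/w1.png

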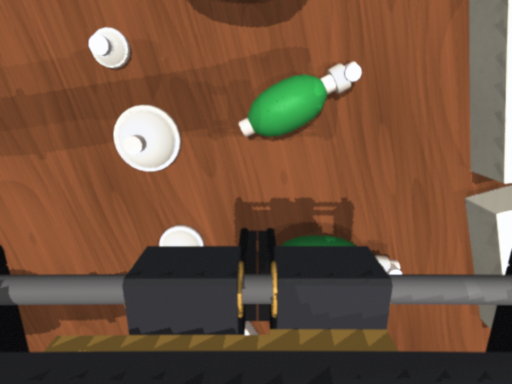

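Request:
{"api": "apply_moves", "payload": {"moves": [[-0.22, 0.12, 0.1, 0, 0, 0, 0], [-0.44, 0.24, 0.2, 0, 0, 0, 0], [-0.65, 0.35, 0.35, 0, 0, 0, 0], [-0.8, 0.43, 0.5, 0, 0, 0, 0], [-0.86, 0.466, 0.6, 0, 0, 0, 0], [-0.86, 0.466, 0.7, 0, 0, 0, 0], [-0.86, 0.466, 0.7, 0, 0, 0, 0]]}}

```text
time_s: 4.15
tool_pos: [0.6394, -0.2102, 0.178]
tool_rot: [-179.6, -0.1, 76.5]
force: [0.2, 0.9, -0.2]
grip_width: 0.0004
grasp_force: 0.0
```

Run:
```python
from h import *
s=env.get_obs(); print(s['time_s'],s['tool_pos'],s['tool_rot'],s['qpos'])
print(to([.638,-.222,.113]))
im=viewer.read_camera('scene'); c=viewer.get_calibration('scene')
print(proj(c,s['tool_pos']),proj(c,[.638,-.222,.092]))
cv2.imwrite('pics/s2.png',cv2.resize(im[120:260,120:320,::-1],None,fx=4,fy=4))
```

```text
4.15 [ 0.63939391 -0.21016272  0.17801098] [-1.79577464e+02 -1.21622302e-01  7.64606655e+01] [-12.16314092  26.17470578  38.5567042   83.71991356 -16.4889104
  76.27514427  14.01726021]
[-0.06   0.009  0.325]
[187.19668261 155.7426667 ] [188.83050219 178.76220173]
```

View pics/s2.png

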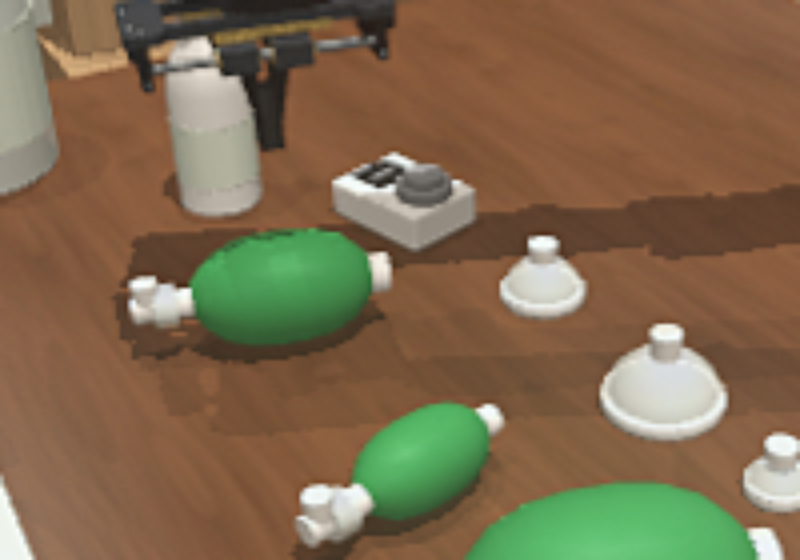

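The fingertips are centred over the medium bag's barrel (crop (268,145), with the barrel top at about (275,235)). Next I descend and hold.

Request:
{"api": "apply_moves", "payload": {"moves": [[-0.01, 0, 0.12, 0, 0, 0, 0], [-0.01, 0, 0.22, 0, 0, 0, 0], [-0.01, 0, 0.28, 0, 0, 0, 0], [-0.01, 0, 0.3, 0, 0, 0, 0], [-0.01, 0, 0.3, 0, 0, 0, 0], [-0.01, 0, 0.3, 0, 0, 0, 0]]}}

```text
time_s: 4.8
tool_pos: [0.6403, -0.2165, 0.1239]
tool_rot: [179.9, -0.0, 76.2]
force: [-1.1, -0.6, 0.9]
grip_width: 0.0005
grasp_force: 0.0
```

Run:
```python
from h import *
s=env.get_obs(); print(s['time_s'],s['tool_pos'],s['tool_rot'])
print(to([.638,-.222,.113]))
```

```text
4.8 [ 0.64032404 -0.21651443  0.12393293] [ 1.79882304e+02 -1.59784069e-02  7.62419538e+01]
[-0.029 -0.005  0.055]
```

Request:
{"api": "apply_moves", "payload": {"moves": [[-0.025, 0, 0.04, 0, 0, 0, 0], [-0.025, 0, 0.04, 0, 0, 0, 0], [-0.025, 0, 0.04, 0, 0, 0, 0], [-0.025, 0, 0.04, 0, 0, 0, 0], [-0.025, 0, 0.04, 0, 0, 0, 0], [-0.025, 0, 0.04, 0, 0, 0, 0]]}}

```text
time_s: 5.4
tool_pos: [0.6383, -0.2216, 0.1147]
tool_rot: [180.0, -0.0, 76.2]
force: [-0.4, 0.3, -0.5]
grip_width: 0.0004
grasp_force: 0.0
```

Run:
```python
from h import *
print(to([.638,-.222,.113]))
im=viewer.read_camera('scene');im2=viewer.read_camera('top')
a=cv2.resize(im[120:220,120:240,::-1],(600,500));b=cv2.resize(im2[120:220,290:340,::-1],(200,400))
a=np.hstack([a,np.vstack([b,np.zeros((100,200,3),np.uint8)])])
cv2.imwrite('pics/s3.png',a)
```

```text
[-0.002 -0.001  0.008]
```

View pics/s3.png

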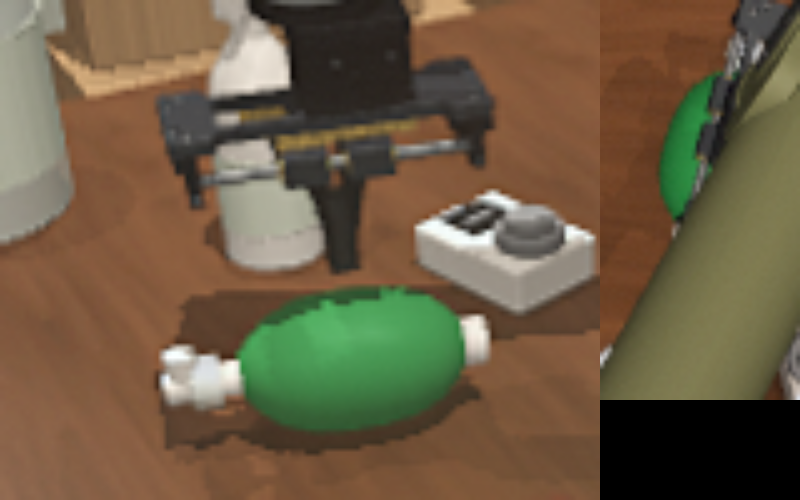

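The fingertips (crop (345,268)) sit just above the top of the barrel (about (352,293)) at its middle. I'll hold here for over two seconds.

Request:
{"api": "apply_moves", "payload": {"moves": [[0, 0, 0.005, 0, 0, 0, 0], [0, 0, 0.005, 0, 0, 0, 0], [0, 0, 0.005, 0, 0, 0, 0], [0, 0, 0.005, 0, 0, 0, 0], [0, 0, 0.005, 0, 0, 0, 0], [0, 0, 0.005, 0, 0, 0, 0], [0, 0, 0.005, 0, 0, 0, 0], [0, 0, 0.005, 0, 0, 0, 0], [0, 0, 0.005, 0, 0, 0, 0], [0, 0, 0.005, 0, 0, 0, 0], [0, 0, 0.005, 0, 0, 0, 0], [0, 0, 0.005, 0, 0, 0, 0], [0, 0, 0.005, 0, 0, 0, 0], [0, 0, 0.005, 0, 0, 0, 0], [0, 0, 0.005, 0, 0, 0, 0], [0, 0, 0.005, 0, 0, 0, 0], [0, 0, 0.005, 0, 0, 0, 0], [0, 0, 0.005, 0, 0, 0, 0], [0, 0, 0.005, 0, 0, 0, 0], [0, 0, 0.005, 0, 0, 0, 0]]}}

```text
time_s: 7.5
tool_pos: [0.6382, -0.2217, 0.1136]
tool_rot: [180.0, -0.0, 76.2]
force: [0.5, 0.1, 0.3]
grip_width: 0.0003
grasp_force: 0.0
```

Request:
{"api": "apply_moves", "payload": {"moves": [[0, 0, 0, 0, 0, 0, 0], [0, 0, 0, 0, 0, 0, 0], [0, 0, 0, 0, 0, 0, 0], [0, 0, 0, 0, 0, 0, 0], [0, 0, 0, 0, 0, 0, 0], [0, 0, 0, 0, 0, 0, 0]]}}

```text
time_s: 8.1
tool_pos: [0.6382, -0.2216, 0.1135]
tool_rot: [-180.0, -0.0, 76.2]
force: [-0.5, -0.2, 0.3]
grip_width: 0.0005
grasp_force: 0.0
```

Run:
```python
from h import *
for p in ([.638,-.222,.18],[.431,-.156,.15],[.431,-.156,.075]): print(to(p))
```

```text
[-0.002 -0.    -0.332]
[ 0.072 -1.084 -0.182]
[ 0.072 -1.084  0.193]
```

Request:
{"api": "apply_moves", "payload": {"moves": [[0, 0, -0.15, 0, 0, 0, 0], [0, 0, -0.3, 0, 0, 0, 0], [0.02, -0.15, -0.35, 0, 0, 0, 0], [0.03, -0.35, -0.35, 0, 0, 0, 0], [0.05, -0.55, -0.35, 0, 0, 0, 0], [0.06, -0.75, -0.3, 0, 0, 0, 0], [0.07, -0.9, -0.25, 0, 0, 0, 0], [0.07, -1, -0.2, 0, 0, 0, 0], [0.07, -1, -0.2, 0, 0, 0, 0], [0.07, -1, -0.2, 0, 0, 0, 0], [0.07, -1, -0.2, 0, 0, 0, 0]]}}

```text
time_s: 9.2
tool_pos: [0.4488, -0.1608, 0.1544]
tool_rot: [179.9, 0.0, 76.2]
force: [-0.2, -0.3, -0.3]
grip_width: 0.0007
grasp_force: 0.0
```

Run:
```python
from h import *
s=env.get_obs();print(s['tool_pos'],s['qpos'])
for p in ([.431,-.156,.12],[.431,-.156,.076]): print(to(p))
im=viewer.read_camera('scene')
cv2.imwrite('pics/s4.png',cv2.resize(im[120:220,170:310,::-1],(770,550)))
c=viewer.get_calibration('scene'); print(onplane(c,boxes_of('scene','mask_medium_port')[0]['location'],.025))
```

```text
[ 0.44878012 -0.1608345   0.15441643] [-23.84969386  -1.60529574  40.22204184 113.42362679   1.13533478
  67.68543421   2.11467472]
[ 0.002 -0.092  0.172]
[ 0.002 -0.093  0.392]
[ 0.44831501 -0.14904472  0.025     ]
```

View pics/s4.png

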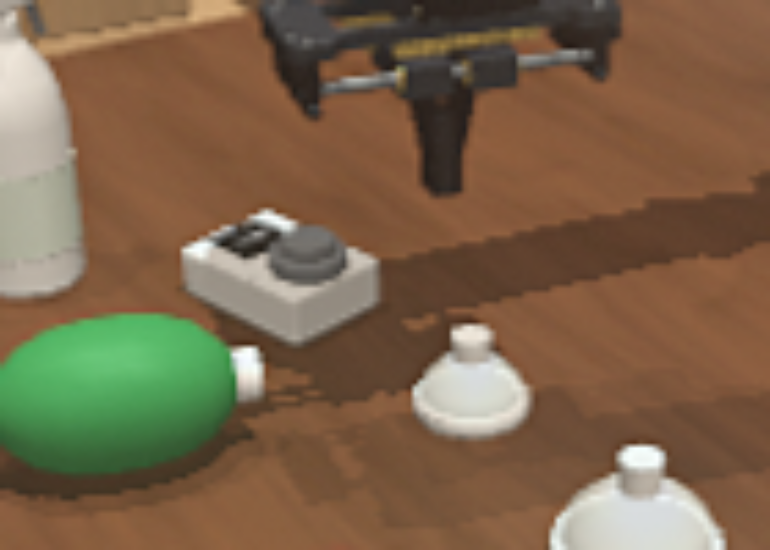

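The port's top is at crop (472,334), which is full-image (255.4,180.3), and the fingertip is short of it as expected. I'll cross-check the port with the scene camera.

Run:
```python
from h import *
c=viewer.get_calibration('scene'); print(onplane(c,[255.4,180.3],.054), onplane(c,[170+313/5.5-.4,120+242/5.5-.4],.058))
```

```text
[ 0.43060651 -0.15479647  0.054     ] [ 0.45700783 -0.3068379   0.058     ]
```

Request:
{"api": "apply_moves", "payload": {"moves": [[0, -0.05, 0, 0, 0, 0, 0], [0, -0.09, 0, 0, 0, 0, 0], [0, -0.09, 0.1, 0, 0, 0, 0], [0, -0.09, 0.2, 0, 0, 0, 0], [0, -0.09, 0.2, 0, 0, 0, 0], [0, -0.09, 0.2, 0, 0, 0, 0], [0, -0.09, 0.2, 0, 0, 0, 0]]}}

```text
time_s: 10.0
tool_pos: [0.4304, -0.1562, 0.1146]
tool_rot: [179.9, -0.0, 76.2]
force: [0.3, -0.5, -0.4]
grip_width: 0.0002
grasp_force: 0.0
```

Run:
```python
from h import *
print(to([.431,-.155,.076]))
im=viewer.read_camera('scene')
c=viewer.get_calibration('scene');print(proj(c,env.get_obs()['tool_pos']))
cv2.imwrite('pics/s5.png',cv2.resize(im[120:220,170:310,::-1],(770,550)))
```

```text
[0.007 0.001 0.193]
[255.22441472 164.09195085]
```

View pics/s5.png

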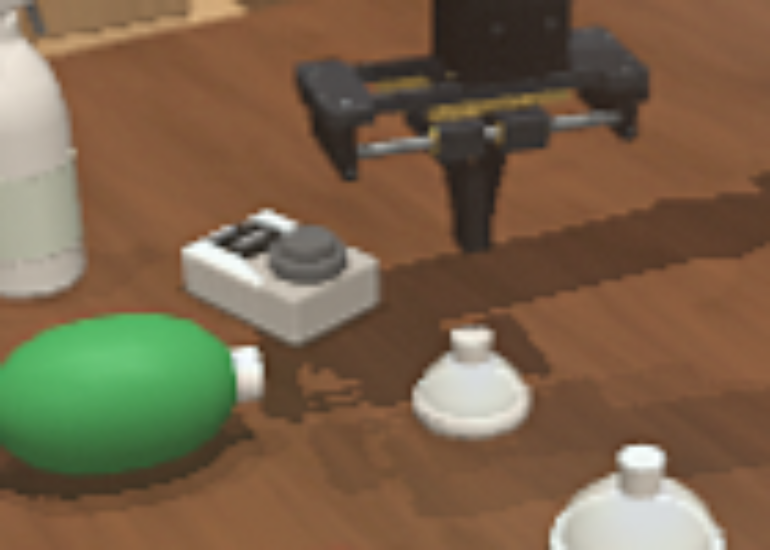

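The tip is directly above the port (472 against 472 columns), and both cameras agree on the port position. I'll descend the last 3.8 cm and hold.

Request:
{"api": "apply_moves", "payload": {"moves": [[0.007, 0, 0.06, 0, 0, 0, 0], [0.007, 0, 0.12, 0, 0, 0, 0], [0.007, 0, 0.16, 0, 0, 0, 0], [0.007, 0, 0.19, 0, 0, 0, 0], [0.007, 0, 0.19, 0, 0, 0, 0], [0.007, 0, 0.19, 0, 0, 0, 0], [0.007, 0, 0.19, 0, 0, 0, 0]]}}

```text
time_s: 10.75
tool_pos: [0.4305, -0.1548, 0.0759]
tool_rot: [180.0, -0.0, 76.2]
force: [1.4, -0.2, -0.7]
grip_width: 0.0003
grasp_force: 0.0
```

Request:
{"api": "apply_moves", "payload": {"moves": [[0, 0, 0, 0, 0, 0, 0], [0, 0, 0, 0, 0, 0, 0], [0, 0, 0, 0, 0, 0, 0], [0, 0, 0, 0, 0, 0, 0], [0, 0, 0, 0, 0, 0, 0], [0, 0, 0, 0, 0, 0, 0], [0, 0, 0, 0, 0, 0, 0], [0, 0, 0, 0, 0, 0, 0], [0, 0, 0, 0, 0, 0, 0], [0, 0, 0, 0, 0, 0, 0], [0, 0, 0, 0, 0, 0, 0], [0, 0, 0, 0, 0, 0, 0], [0, 0, 0, 0, 0, 0, 0], [0, 0, 0, 0, 0, 0, 0], [0, 0, 0, 0, 0, 0, 0], [0, 0, 0, 0, 0, 0, 0], [0, 0, 0, 0, 0, 0, 0], [0, 0, 0, 0, 0, 0, 0], [0, 0, 0, 0, 0, 0, 0], [0, 0, 0, 0, 0, 0, 0]]}}

```text
time_s: 12.75
tool_pos: [0.4302, -0.1547, 0.0755]
tool_rot: [180.0, -0.0, 76.2]
force: [-0.1, -0.3, 0.4]
grip_width: 0.0009
grasp_force: 0.0
```

Request:
{"api": "apply_moves", "payload": {"moves": [[0, 0, 0, 0, 0, 0, 0], [0, 0, 0, 0, 0, 0, 0], [0, 0, 0, 0, 0, 0, 0], [0, 0, 0, 0, 0, 0, 0], [0, 0, 0, 0, 0, 0, 0], [0, 0, 0, 0, 0, 0, 0], [0, 0, 0, 0, 0, 0, 0], [0, 0, 0, 0, 0, 0, 0]]}}

```text
time_s: 13.55
tool_pos: [0.4302, -0.1547, 0.0755]
tool_rot: [180.0, -0.0, 76.2]
force: [-0.7, -0.4, -0.6]
grip_width: 0.0004
grasp_force: 0.0
```

Run:
```python
from h import *
for p in ([.431,-.155,.15],[.456,-.315,.12],[.456,-.315,.058]): print(to(p))
c=viewer.get_calibration('top')
```

```text
[-0.001  0.005 -0.372]
[-0.748  0.317 -0.222]
[-0.748  0.317  0.088]
```

Request:
{"api": "apply_moves", "payload": {"moves": [[0, 0, -0.2, 0, 0, 0, 0], [-0.05, 0.02, -0.3, 0, 0, 0, 0], [-0.25, 0.1, -0.3, 0, 0, 0, 0], [-0.45, 0.19, -0.25, 0, 0, 0, 0], [-0.65, 0.27, -0.22, 0, 0, 0, 0], [-0.75, 0.32, -0.22, 0, 0, 0, 0], [-0.75, 0.32, -0.2, 0, 0, 0, 0], [-0.75, 0.32, -0.15, 0, 0, 0, 0], [-0.75, 0.32, -0.1, 0, 0, 0, 0], [-0.75, 0.32, -0.1, 0, 0, 0, 0], [-0.75, 0.32, -0.1, 0, 0, 0, 0]]}}

```text
time_s: 14.65
tool_pos: [0.4565, -0.3143, 0.0951]
tool_rot: [-180.0, -0.1, 76.3]
force: [0.6, 0.4, 0.2]
grip_width: 0.0003
grasp_force: 0.0
```

Run:
```python
from h import *
print(to([.4565,-.315,.058]))
im=viewer.read_camera('scene')
c=viewer.get_calibration('scene');print(proj(c,env.get_obs()['tool_pos']))
print(env.get_obs()['qpos'])
cv2.imwrite('pics/s6.png',cv2.resize(im[110:200,170:290,::-1],(800,600)))
```

```text
[-0.004  0.001  0.186]
[225.07180848 153.41187785]
[-10.12979292  16.49573514  48.50193061 106.98643821 -13.90077867
  62.62112715  29.9364364 ]
```

View pics/s6.png

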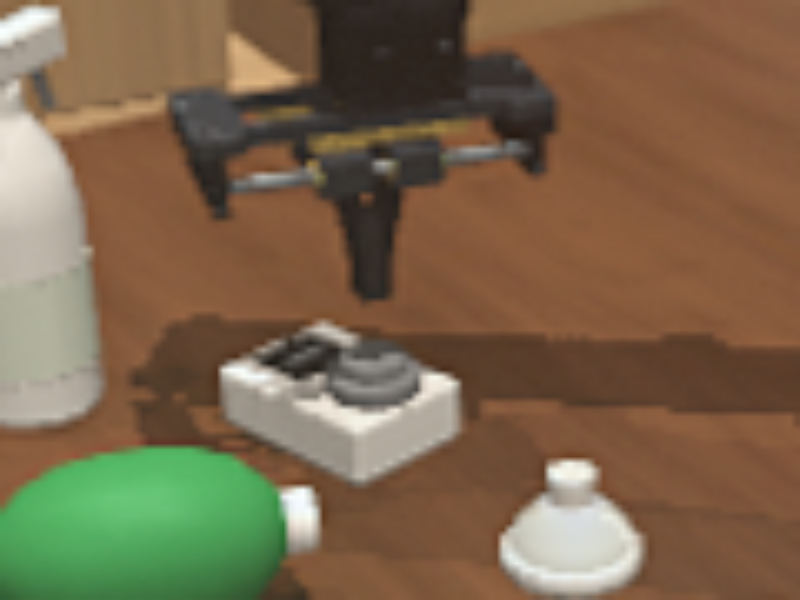

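The tip is right above the button (columns 373 and 375). I'll press in small steps.

Request:
{"api": "apply_moves", "payload": {"moves": [[0, 0, 0.06, 0, 0, 0, 0], [0, 0, 0.12, 0, 0, 0, 0], [0, 0, 0.15, 0, 0, 0, 0], [0, 0, 0.17, 0, 0, 0, 0], [0, 0, 0.185, 0, 0, 0, 0], [0, 0, 0.195, 0, 0, 0, 0], [0, 0, 0.205, 0, 0, 0, 0], [0, 0, 0.21, 0, 0, 0, 0], [0, 0, 0.215, 0, 0, 0, 0], [0, 0, 0.215, 0, 0, 0, 0], [0, 0, 0.215, 0, 0, 0, 0]]}}

```text
time_s: 15.8
tool_pos: [0.4564, -0.3157, 0.0527]
tool_rot: [-180.0, -0.0, 76.2]
force: [-2.6, 1.6, 3.6]
grip_width: 0.0004
grasp_force: 1.9
```

Request:
{"api": "apply_moves", "payload": {"moves": [[0, 0, 0.01, 0, 0, 0, 0], [0, 0, 0.015, 0, 0, 0, 0], [0, 0, 0.02, 0, 0, 0, 0], [0, 0, 0.02, 0, 0, 0, 0], [0, 0, 0.02, 0, 0, 0, 0]]}}

```text
time_s: 16.3
tool_pos: [0.4566, -0.3158, 0.0519]
tool_rot: [180.0, -0.2, 76.2]
force: [-10.2, 7.0, 30.4]
grip_width: 0.0002
grasp_force: 14.9
```

The button has bottomed out: the force rose to 30 N at z = 52 mm. Now I release and move clear.

Request:
{"api": "apply_moves", "payload": {"moves": [[0, 0, -0.03, 0, 0, 0, 0], [0, 0, -0.06, 0, 0, 0, 0], [0, 0, -0.15, 0, 0, 0, 0], [0, 0, -0.3, 0, 0, 0, 0], [0, 0, -0.5, 0, 0, 0, 0], [0, 0, -0.7, 0, 0, 0, 0], [0, 0, -0.8, 0, 0, 0, 0], [0, 0, -0.8, 0, 0, 0, 0], [0, 0, -0.8, 0, 0, 0, 0], [0, 0, -0.8, 0, 0, 0, 0]]}}

```text
time_s: 17.3
tool_pos: [0.456, -0.3149, 0.207]
tool_rot: [-179.9, -0.0, 76.2]
force: [1.0, -0.4, -0.4]
grip_width: 0.0006
grasp_force: 0.0
```

Run:
```python
from h import *
s=env.get_obs();print(s['tool_pos'],s['force'])
im=viewer.read_camera('scene').astype(int); im0=cv2.imread('pics/scene.png')[:,:,::-1].astype(int)
g=lambda a:((a[...,1]-a[...,0]>40)&(a[...,1]-a[...,2]>30))
for a in (im0,im): 
  n,l,st,ce=cv2.connectedComponentsWithStats(g(a).astype(np.uint8)); print([np.round(ce[i],1) for i in range(1,n) if st[i,4]>100])
for t in ('mask_medium','bag_medium','timer','spray'): print(t,boxes_of('scene',t)[0])
print(env.sign_off())
```

```text
[ 0.45600002 -0.31493802  0.20700009] [ 0.96798378 -0.39895926 -0.44312354]
[array([189.8, 189.9]), array([225.2, 234. ]), array([271.2, 266.7])]
[array([189.8, 189.9]), array([225.2, 234. ]), array([271.2, 266.8])]
mask_medium {'location': [253.1, 190.5], 'conf': 0.87}
bag_medium {'location': [190.1, 194.2], 'conf': 0.7}
timer {'location': [221.5, 168.9], 'conf': 0.84}
spray {'location': [171.4, 147.6], 'conf': 0.82}
the job is handed in; nothing more can be done
None
```

The arm pointed at the medium bag's barrel and then the medium mask's port, over two seconds each and about 2 cm above. It then pressed the timer button fully down (peak reading 30 N), released it and moved clear, with nothing else seen to move; the job was handed in at about 17.5 s.

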